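# Press the yerba jar home in its foam cutout

### The job

The amber jar is only lying in the mouth of its foam cutout in the beige tray, short of the closed end. Slide it along until the base of the glass rests against the closed end, so that the finger recess at the lid end is free, and press it down into the snug foam until it is fully home, lying level on the bottom of the cutout. Leave the gourd and the wooden lid where they sit in the tray.

Things in the scene. Friction and masses are not known exactly. Their poses are not given: they have to be found in the camera images.
- tray: Beige plastic tray fixed on the counter, 220 (x) x 310 (y) mm, rim 52 mm high (flange and end grips to 236 x 358), filled with dark grey foam, top 45 mm above the counter. Origin: centre of its underside. The jar's cutout runs along tray y, centre line at x = +55 mm. Round cutouts: gourd at (-45, +85) mm, wooden lid at (-45, -55) mm.
- back_stop (a point): Top edge of the cutout's closed end, on its centre line, 45 mm up (tray (55, 90, 45) mm); axes as the tray's. From here 108 mm towards -y the cutout has springy foam sides, upright from 28 to 45 mm above the counter, 41 mm apart relaxed, each giving 2.5 mm for the jar; below, two fixed 45 degree flanks make a V bottom.
- recess (a point): Middle of the finger recess, the open wide part of the cutout at the lid end, at the height of the foam's top (tray (55, -43, 45) mm); axes as the tray's. It is 60 mm wide (x) and 50 mm long (y), reaching down to 7 mm above the counter.
- jar: Amber glass jar on its side: glass 46 mm across, 80 mm long (last 6 mm shoulder), pale wooden lid 37 mm across; 104 mm in all, 0.17 kg. Origin on its axis, 40 mm from the base, 64 mm from the lid's face; y axis runs from lid to base, towards the closed end. Starts on the foam sides' edges, origin 55 mm up, 12 to 35 mm short. Slides at 1 to 4 N, presses in at 8 to 18 N, 15 mm travel.
- seat (a point): Where the jar's origin lies when the jar is fully home: on the cutout's centre line, 40 mm from the closed end, 40 mm above the counter (tray (55, 50, 40) mm). Axes as the tray's: x across the cutout, y along it to the closed end, z up. The jar's top is then 63 mm above the counter, 18 mm above the foam; friction holds it.
- gourd: Terracotta-coloured ceramic mate gourd, open on top, 84 mm tall, 80 mm across, standing loosely in its round cutout, rim 88 mm above the counter. Origin: centre of its underside. To be left alone.
- wooden_lid: Wooden disc 63 mm across, 14 mm thick, with a small knob (26 mm tall in all), lying in its round cutout, top face 3 mm above the foam. Origin: centre of its underside. To be left alone.

How it is judged:
At the end, for the whole second after the job is handed in: The jar rests in its cutout, base within 4 mm of the closed end, axis within 4 mm sideways and at most 3 mm above home height, in line and level within 4 degrees; gourd and wooden lid less than 15 mm from where they were, the gourd upright within 11 degrees (y of jar in the frame of seat between -0.004 and 0.004 m and x of jar in the frame of seat between -0.004 and 0.004 m and z of jar in the frame of seat between -0.004 and 0.003 m and angle between the y axis of jar and the y axis of seat, either way round below 0.07 rad and linear speed of jar below 0.01 m/s and distance of each of gourd, wooden_lid from where it was at the start of the episode below 0.015 m and angle between gourd's own z axis and vertical below 0.2 rad); the robot touches nothing.
It fails at once if the gourd is knocked over or lifted out of its cutout (distance of gourd from where it was at the start of the episode above 0.03 m or angle between gourd's own z axis and vertical above 0.5 rad).
It fails at once if the wooden lid is taken or knocked out of its cutout (distance of wooden_lid from where it was at the start of the episode above 0.03 m).
It also fails if it takes over 48 s, if anything falls off the work surface, if the arm or the gripper's body presses on something with over 40 N, if the wrist force passes 120 N, or if a joint passes its speed limit or range.

### The arm

A 7-joint arm with a two-finger parallel gripper is mounted at the origin on the work surface. World frame = base frame: x ahead of the robot, y to its left, z up, the work surface at z = 0. Lengths are in m, angles in rad, forces in N, time in s.
With the tool pointing down it reaches from about 0.35 to 0.9 m from the base axis. Payload 8.1 kg.
Tool frame: the origin (TCP) lies on the centre line of the jaws, within the pads' length; the fingertips stand 22 mm ahead of it and the grasp point (between the pads) lies 3 mm ahead of it; z points along the fingers, y is the direction in which the jaws open and shut (so a half turn about z gives the same grasp; the last joint's range is limited). The gripper opens to 85 mm and grips with 20 to 120 N. Pads are 22 mm wide; open, the fingers measure 114 mm over their backs; the gripper's body (76 mm by 85 mm) begins 54 mm behind the grasp point. The pads swing forward as they close: fully open they stand 13 mm farther back than shut.
Start: joints at [1.105, 0.434, 0.025, 1.573, -0.012, 1.134, -0.075], TCP at [0.222, -0.584, 0.253] pointing down, gripper open.
Joint ranges: [-2.62, 2.62], [-0.44, 2.09], [-1.27, 1.32], [0.08, 2.57], [-1.32, 4.46], [0.12, 2], [-2.74, 2.74]. Speed limits (rad/s): [2.22, 2.22, 3.01, 3.01, 3.14, 3.14, 3.14].

### API

Orientations are given as a unit quaternion [x, y, z, w].
In Python, from station import r, capture, get_calibration gives the robot as it stands. The module is installed in compiled form; this text tells all that it offers.
- The arm moves only by the shell command python3 -m pendant 'ROWS'. ROWS is JSON, a list of rows, each an object of numbers: "dx", "dy", "dz": the shift along the world's x, y, z in mm; "ax", "ay", "az": the turn, a rotation vector about the world's x, y, z in rad; "claw": the opening, from 0 (shut) to 1 (fully open). A call has 1 to 8 rows; each row shifts and turns the commanded pose from where the row before left it; what a row does not reach is not made up. A row lasts 1/10 s, in which the tool goes at most 50 mm and 8.59 degrees, less where a joint would pass 70% of its speed; a pose out of reach is approached as far as the arm can. A call with a gripper value outside its range is refused whole. The fingers move at their own pace and stop on an object; the grip force is fixed at half the most. Time passes only in rows, so rows that do not move let the fingers close. It gives the time, the measured TCP pose, the force and the opening at its end, in the units of the state.
- r.observe(): the state, without advancing time (a new reading comes with each control period).
- capture(name): name is "side" or "top" or "wrist"; returns (picture, depth): 480x640x3 uint8, blue, green, red; 480x640 float32, m along the optical axis (not along the pixel's ray), 0 where there is no reading.
- get_calibration(name): a dict with "fx", "fy", "cx", "cy" (pixels), "xyz" and "orientation" of the camera in the world. Camera axes: x right, y up, looking along -z (the intrinsics and any distortion apply to the point x, -y, -z); pixel columns grow to the right and rows downward; lengths in m; the calibration is good to about 2 mm. The wrist camera is an equidistant fisheye: a pixel r from the principal point sees the ray r / f radians off the axis. A picture is of the moment at which its call begins: read the wrist's pose just before it. get_calibration takes no time and is no camera call; for the wrist camera it gives the pose at the moment of the call.
- r.hand_in(): hands the job in, once; it reports no verdict.
The state is a dict: "t": time; "qpos": joint angles; "dq": joint speeds; "joint_efforts": joint torques, N m; "tcp_pos": TCP position; "ee_rot": TCP orientation; "force": force on the tool from outside, world axes, zero at the start; "wrist_torque": the same for the moment, N m; "gripper_width": finger opening in m.
Only numpy, scipy, OpenCV 4.12 (cv2) and the standard library are available. Lean on these libraries where they do the work, as an engineer would, in place of code of your own. Each camera call takes 0.05 s, during which the arm holds its last target.

## Working session

There is one attempt and no reset: what is moved stays moved. The work goes in short steps, Python scripts to look and compute and a shell command to move; the robot and the scene stay as the last step left them, time stands still between calls to the robot, and variables do not carry over. Pictures are saved under pics/ and viewed, and the job is handed in when it is done.

```bash
mkdir -p pics
python3 - <<'E'
from station import r, capture, get_calibration
import cv2,numpy as np
s=r.observe();print(s)
for n in("top","side"):
    p,d=capture(n);cv2.imwrite(f"pics/{n}0.png",p);np.save(f"pics/{n}0.npy",d);print(n,get_calibration(n))
E
```

```text
{'t': 0.0, 'qpos': array([ 1.10537185,  0.43521197,  0.02496406,  1.57411093, -0.01158396,
        1.13401405, -0.07508944]), 'dq': array([-0.00072062, -0.0003357 ,  0.00039853, -0.00025356, -0.00087378,
       -0.00014227, -0.00072337]), 'joint_efforts': array([ 4.96056909e-04, -6.70466495e+01,  1.02564052e+00, -3.16214883e+01,
        1.56126672e-02,  1.24313805e-02,  2.36754522e-05]), 'tcp_pos': array([ 0.2216    , -0.58387871,  0.25252734]), 'ee_rot': array([ 9.83593580e-01,  1.80396869e-01, -2.20000992e-04, -7.68949718e-04]), 'force': array([ 0.39714351, -0.6797397 , -0.14076857]), 'wrist_torque': array([ 0.0205173 ,  0.0496135 , -0.01425014]), 'gripper_width': 0.08544987482504246}
top {'fx': 579.2936835005256, 'fy': 579.2936835005256, 'cx': 316.48028071811683, 'cy': 231.5161450265244, 'xyz': array([0.39188037, 0.0423406 , 0.7166763 ]), 'orientation': array([ 0.07129187, -0.03890219, -0.70096566,  0.70855574])}
side {'fx': 434.05147188059783, 'fy': 434.05147188059783, 'cx': 319.30382387747375, 'cy': 240.59621678299797, 'xyz': array([ 0.18811021, -0.40088342,  0.38537396]), 'orientation': array([ 0.48518812, -0.16600249, -0.25437279,  0.81995741])}
```

View pics/top0.png

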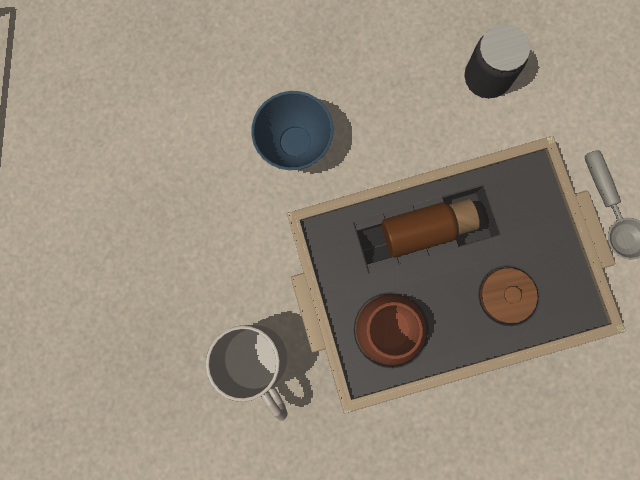

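View pics/side0.png

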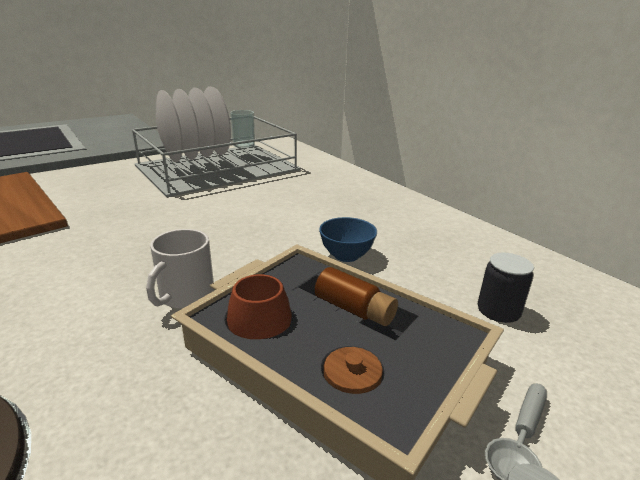

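```bash
cat > h.py <<'E'
import numpy as np,cv2
from scipy.spatial.transform import Rotation as R
def cloud(d,c):
    v,u=np.mgrid[0:480,0:640]
    P=np.stack([(u-c['cx'])/c['fx']*d,-(v-c['cy'])/c['fy']*d,-d],-1)
    return P@R.from_quat(c['orientation']).as_matrix().T+c['xyz']
def proj(X,c):
    p=(np.asarray(X)-c['xyz'])@R.from_quat(c['orientation']).as_matrix()
    return np.stack([c['cx']+c['fx']*p[...,0]/-p[...,2],c['cy']+c['fy']*p[...,1]/p[...,2]],-1)
def ray(uv,c,z):
    uv=np.asarray(uv,float)
    dr=np.stack([(uv[...,0]-c['cx'])/c['fx'],-(uv[...,1]-c['cy'])/c['fy'],-np.ones(uv.shape[:-1])],-1)@R.from_quat(c['orientation']).as_matrix().T
    return c['xyz']+dr*((z-c['xyz'][2])/dr[...,2])[...,None]
E
python3 - <<'E'
from h import *
from station import get_calibration
for n in("top","side"):
    c=get_calibration(n);p=cv2.imread(f"pics/{n}0.png");d=np.load(f"pics/{n}0.npy");P=cloud(d,c)
    reg=(P[...,0]>.2)&(P[...,0]<.7)&(d>0)
    # counter height check
    print(n,np.histogram(P[...,2][reg],bins=np.arange(-.01,.12,.005)))
    m=(d>0)&(P[...,2]>.047)&(P[...,2]<.058)
    hsv=cv2.cvtColor(p,cv2.COLOR_BGR2HSV)
    m&=(hsv[...,2]>110)
    k,lab,st,_=cv2.connectedComponentsWithStats(m.astype(np.uint8))
    i=1+st[1:,4].argmax();pts=P[lab==i];print(st[i])
    rc=cv2.minAreaRect((pts[:,:2]*1000).astype(np.float32));print("rim",rc,cv2.boxPoints(rc).tolist())
    # jar glass: brown saturated, height
    j=(d>0)&(P[...,2]>.06)&(hsv[...,1]>60)&(hsv[...,2]>60)
    k,lab,st,ce=cv2.connectedComponentsWithStats(j.astype(np.uint8))
    for i in range(1,k):
        if st[i,4]>150:
            q=P[lab==i];print(st[i],q.mean(0),q[:,2].max(),np.median(hsv[lab==i],0),cv2.minAreaRect((q[:,:2]*1000).astype(np.float32)))
E
```

```text
top (array([    24, 109920,  70477,   3557,   2332,   1792,   1306,    896,
          723,    791,  25403,  16105,  12067,    633,    712,   1096,
         1910,   1629,    918,   1468,     15,      0,      0,      0,
            0]), array([-0.01 , -0.005,  0.   ,  0.005,  0.01 ,  0.015,  0.02 ,  0.025,
        0.03 ,  0.035,  0.04 ,  0.045,  0.05 ,  0.055,  0.06 ,  0.065,
        0.07 ,  0.075,  0.08 ,  0.085,  0.09 ,  0.095,  0.1  ,  0.105,
        0.11 ,  0.115]))
[  287   136   339   277 12041]
rim ((453.0456237792969, -80.6412353515625), (236.71115112304688, 357.8255310058594), 16.905929565429688) [[287.77691650390625, 56.12158966064453], [391.8330078125, -286.2399597167969], [618.3143310546875, -217.404052734375], [514.2582397460938, 124.95748901367188]]
[ 383  199   97   57 3308] [ 0.50070403 -0.05357978  0.07211394] 0.08001960353678272 [ 12.  163.   93.5] ((503.1673278808594, -56.88373947143555), (44.31307601928711, 103.91381072998047), 16.76877784729004)
[ 359  297   64   67 1324] [ 0.38264927 -0.00289867  0.08028362] 0.0906251713399786 [  8. 143. 100.] ((383.77093505859375
[... 519 characters left out ...]
5]))
[ 171  244  333  231 8656]
rim ((450.8126220703125, -79.83514404296875), (237.7589874267578, 357.1248779296875), 16.9295711517334) [[285.0882873535156, 56.37178039550781], [389.0816345214844, -285.27655029296875], [616.5369873046875, -216.0420684814453], [512.5435791015625, 125.60626220703125]]
[ 315  267   83   49 1885] [ 0.4922869  -0.06130197  0.07131972] 0.07943129099971463 [ 13. 188. 109.] ((496.7275695800781, -58.015830993652344), (38.85903549194336, 104.97953033447266), 19.360580444335938)
[ 228  274   58   53 2018] [ 0.37631676 -0.02055674  0.07594441] 0.09002477836772171 [  8. 168.  70.] ((378.9364929199219, -12.8671875), (72.890869140625, 66.47172546386719), 76.29683685302734)
```

```bash
python3 -m pendant '[{"dx":19,"dy":28,"dz":-3,"az":-0.034,"claw":0},{"dx":19,"dy":28,"dz":-3,"az":-0.034,"claw":0},{"dx":19,"dy":28,"dz":-3,"claw":0},{"dx":19,"dy":28,"dz":-3,"claw":0},{"dx":19,"dy":28,"dz":-3,"claw":0},{"dx":19,"dy":28,"dz":-3,"claw":0},{"dx":19,"dy":28,"dz":-3,"claw":0},{"dx":19,"dy":28,"dz":-3,"claw":0}]' && python3 -m pendant '[{"dx":19,"dy":28,"dz":-3,"claw":0},{"dx":19,"dy":28,"dz":-3,"claw":0},{"dx":19,"dy":28,"dz":-3,"claw":0},{"dx":19,"dy":28,"dz":-3,"claw":0},{"dx":19,"dy":28,"dz":-3,"claw":0},{"dx":19,"dy":28,"dz":-3,"claw":0},{"dx":19,"dy":28,"dz":-3,"claw":0},{"dx":19,"dy":28,"dz":-3,"claw":0}]'
python3 - <<'E'
from station import *
import cv2,numpy as np
from scipy.spatial.transform import Rotation as R
s=r.observe();print(R.from_quat(s['ee_rot']).as_matrix().round(3))
p,d=capture("side");cv2.imwrite("pics/side1.png",p);np.save("pics/side1.npy",d)
E
```

```text
[[ 0.935  0.355 -0.001]
 [ 0.355 -0.935  0.001]
 [-0.    -0.001 -1.   ]]invalid input at $[0]: expected keys dx, dy, dz, ax, ay, az, claw
```

View pics/side1.png

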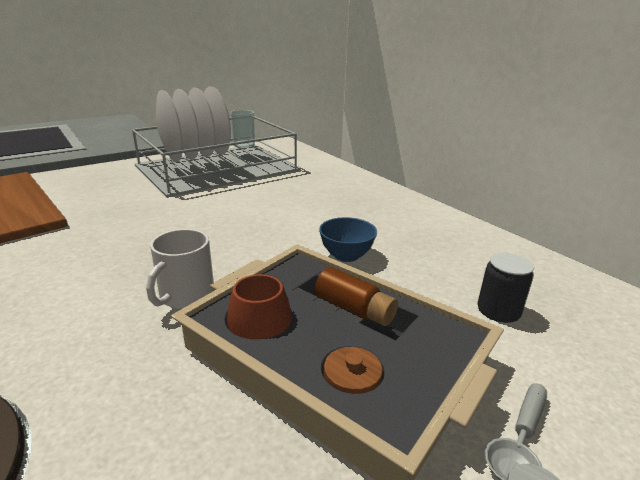

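All keys are needed in every row.

```bash
python3 -m pendant '[{"dx":19,"dy":28,"dz":-3,"ax":0,"ay":0,"az":-0.034,"claw":0},{"dx":19,"dy":28,"dz":-3,"ax":0,"ay":0,"az":-0.034,"claw":0},{"dx":19,"dy":28,"dz":-3,"ax":0,"ay":0,"az":0,"claw":0},{"dx":19,"dy":28,"dz":-3,"ax":0,"ay":0,"az":0,"claw":0},{"dx":19,"dy":28,"dz":-3,"ax":0,"ay":0,"az":0,"claw":0},{"dx":19,"dy":28,"dz":-3,"ax":0,"ay":0,"az":0,"claw":0},{"dx":19,"dy":28,"dz":-3,"ax":0,"ay":0,"az":0,"claw":0},{"dx":19,"dy":28,"dz":-3,"ax":0,"ay":0,"az":0,"claw":0}]' && python3 -m pendant '[{"dx":19,"dy":28,"dz":-3,"ax":0,"ay":0,"az":0,"claw":0},{"dx":19,"dy":28,"dz":-3,"ax":0,"ay":0,"az":0,"claw":0},{"dx":19,"dy":28,"dz":-3,"ax":0,"ay":0,"az":0,"claw":0},{"dx":19,"dy":28,"dz":-3,"ax":0,"ay":0,"az":0,"claw":0},{"dx":19,"dy":28,"dz":-3,"ax":0,"ay":0,"az":0,"claw":0},{"dx":19,"dy":28,"dz":-3,"ax":0,"ay":0,"az":0,"claw":0},{"dx":19,"dy":28,"dz":-3,"ax":0,"ay":0,"az":0,"claw":0},{"dx":19,"dy":28,"dz":-3,"ax":0,"ay":0,"az":0,"claw":0}]'
python3 - <<'E'
from station import *
import cv2,numpy as np
from scipy.spatial.transform import Rotation as R
s=r.observe();print(s['t'],s['tcp_pos'],R.from_quat(s['ee_rot']).as_matrix().round(3))
p,d=capture("side");cv2.imwrite("pics/side2.png",p);np.save("pics/side2.npy",d)
E
```

```text
t: 0.95
tcp_pos: [0.3743, -0.359, 0.2291]
ee_rot: [0.989, 0.147, -0.0, -0.0]
force: [-0.6, 0.8, 0.2]
gripper_width: 0.0
t: 1.75
tcp_pos: [0.5262, -0.1352, 0.2051]
ee_rot: [0.989, 0.147, -0.0, -0.0]
force: [0.6, -0.5, -0.3]
gripper_width: 0.0004
1.75 [ 0.52624927 -0.13515368  0.2050505 ] [[ 0.957  0.29  -0.   ]
 [ 0.29  -0.957 -0.   ]
 [-0.    -0.    -1.   ]]
```

View pics/side2.png

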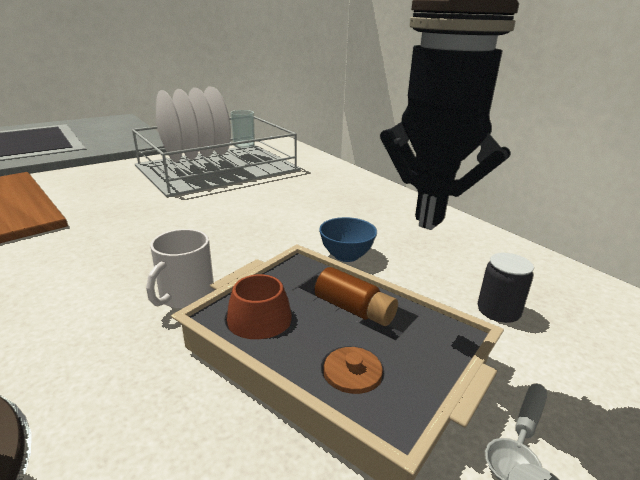

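Run:
```python
from h import *
from station import get_calibration
c=get_calibration("side");d=np.load("pics/side2.npy");P=cloud(d,c)
m=np.zeros((480,640),bool);m[180:235,405:460]=1
m&=(d>0)&(P[...,2]>.12)&(np.hypot(P[...,0]-.526,P[...,1]+.135)<.06)
q=P[m];print(len(q),np.sort(q[:,2])[:15].round(4))
yt=(q-[.526,-.135,0])@[-.29,.957,0]; xt=(q-[.526,-.135,0])@[.957,.29,0]
l=q[:,2]<.2;print(yt[l].min(),yt[l].max(),xt[l].min(),xt[l].max())
```

```text
1630 [0.184  0.1841 0.1841 0.1843 0.1847 0.1847 0.1848 0.1849 0.185  0.185
 0.1853 0.1859 0.1859 0.1861 0.1863]
-0.012630235794691783 0.015192460450153822 -0.013456607998739694 0.006495292079585855
```

```bash
python3 -m pendant '[{"dx":0,"dy":0,"dz":-25,"ax":0,"ay":0,"az":0,"claw":0},{"dx":0,"dy":0,"dz":-25,"ax":0,"ay":0,"az":0,"claw":0},{"dx":0,"dy":0,"dz":-25,"ax":0,"ay":0,"az":0,"claw":0},{"dx":0,"dy":0,"dz":-25,"ax":0,"ay":0,"az":0,"claw":0},{"dx":0,"dy":0,"dz":-20,"ax":0,"ay":0,"az":0,"claw":0},{"dx":0,"dy":0,"dz":-12,"ax":0,"ay":0,"az":0,"claw":0},{"dx":0,"dy":0,"dz":0,"ax":0,"ay":0,"az":0,"claw":0}]'
python3 - <<'E'
from station import *
import cv2,numpy as np
p,d=capture("side");cv2.imwrite("pics/side3.png",p)
E
```

```text
t: 2.5
tcp_pos: [0.5247, -0.1363, 0.0719]
ee_rot: [0.989, 0.147, -0.001, -0.0]
force: [0.1, -0.3, -0.2]
gripper_width: -0.0001
```

View pics/side3.png

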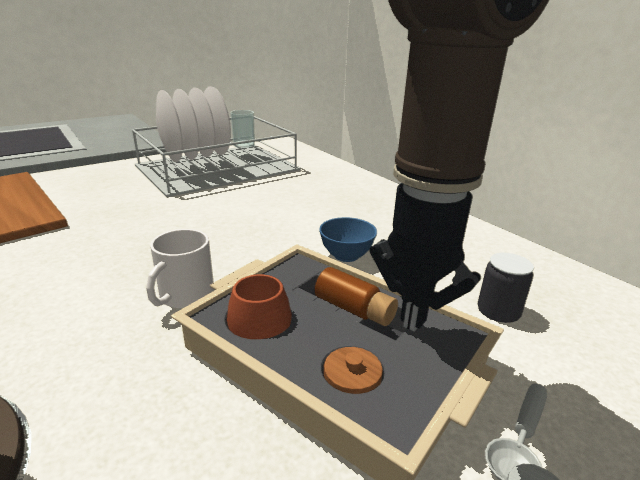

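```bash
python3 -m pendant '[{"dx":0.2,"dy":6.3,"dz":0,"ax":0,"ay":0,"az":0,"claw":0},{"dx":-1.7,"dy":5.7,"dz":0,"ax":0,"ay":0,"az":0,"claw":0}]';python3 -m pendant '[{"dx":-1.2,"dy":3.8,"dz":0,"ax":0,"ay":0,"az":0,"claw":0},{"dx":-1.2,"dy":3.8,"dz":0,"ax":0,"ay":0,"az":0,"claw":0},{"dx":-1.2,"dy":3.8,"dz":0,"ax":0,"ay":0,"az":0,"claw":0},{"dx":-1.2,"dy":3.8,"dz":0,"ax":0,"ay":0,"az":0,"claw":0}]';python3 -m pendant '[{"dx":-1.2,"dy":3.8,"dz":0,"ax":0,"ay":0,"az":0,"claw":0},{"dx":-1.2,"dy":3.8,"dz":0,"ax":0,"ay":0,"az":0,"claw":0}]'
python3 - <<'E'
from station import *
import cv2,numpy as np
p,d=capture("side");cv2.imwrite("pics/side4.png",p[180:400,150:520].repeat(2,0).repeat(2,1))
E
```

```text
t: 2.75
tcp_pos: [0.5252, -0.1239, 0.0744]
ee_rot: [0.989, 0.147, 0.001, 0.0]
force: [0.0, 0.3, -0.5]
gripper_width: 0.0001
t: 3.15
tcp_pos: [0.5199, -0.1093, 0.0737]
ee_rot: [0.989, 0.147, 0.001, 0.0]
force: [2.6, -2.7, 1.6]
gripper_width: 0.0003
t: 3.35
tcp_pos: [0.5173, -0.1015, 0.0735]
ee_rot: [0.989, 0.147, 0.0, 0.0]
force: [1.9, -3.7, 2.3]
gripper_width: 0.0003
```

View pics/side4.png

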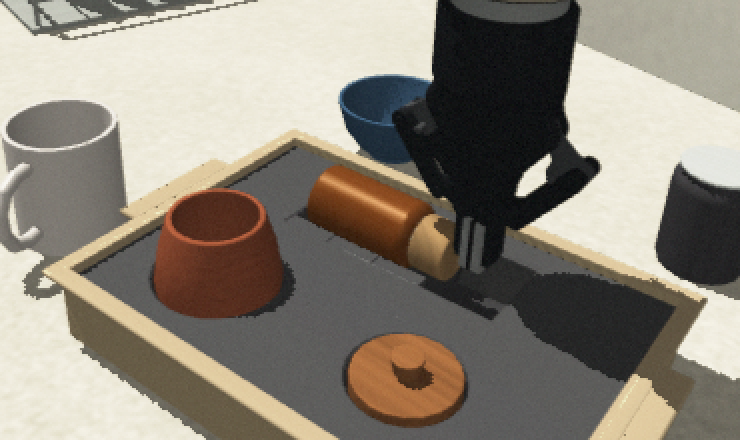

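```bash
python3 -m pendant '[{"dx":-0.9,"dy":2.9,"dz":0,"ax":0,"ay":0,"az":0,"claw":0},{"dx":-0.9,"dy":2.9,"dz":0,"ax":0,"ay":0,"az":0,"claw":0}]';python3 -m pendant '[{"dx":-0.6,"dy":1.9,"dz":0,"ax":0,"ay":0,"az":0,"claw":0}]';python3 -m pendant '[{"dx":-0.3,"dy":1,"dz":0,"ax":0,"ay":0,"az":0,"claw":0}]';python3 -m pendant '[{"dx":-0.3,"dy":1,"dz":0,"ax":0,"ay":0,"az":0,"claw":0}]'
```

```text
t: 3.6
tcp_pos: [0.5151, -0.0959, 0.0733]
ee_rot: [0.989, 0.147, -0.0, 0.0]
force: [1.2, -2.9, 1.7]
gripper_width: 0.0001
t: 3.7
tcp_pos: [0.5144, -0.0939, 0.0732]
ee_rot: [0.989, 0.147, -0.0, 0.0]
force: [1.3, -3.5, 1.3]
gripper_width: 0.0001
t: 3.8
tcp_pos: [0.5141, -0.0928, 0.0732]
ee_rot: [0.989, 0.147, -0.0, 0.0]
force: [-0.0, -4.4, 0.7]
gripper_width: 0.0
t: 3.9
tcp_pos: [0.5139, -0.092, 0.0733]
ee_rot: [0.989, 0.147, -0.0, 0.0]
force: [0.8, -2.8, 1.6]
gripper_width: -0.0
```

```bash
for i in 1 2; do :; done; python3 -m pendant '[{"dx":-0.3,"dy":1,"dz":0,"ax":0,"ay":0,"az":0,"claw":0}]';python3 -m pendant '[{"dx":-0.3,"dy":1,"dz":0,"ax":0,"ay":0,"az":0,"claw":0}]'
python3 - <<'E'
from station import *
import cv2,numpy as np
p,d=capture("top");cv2.imwrite("pics/top5.png",p);cv2.imwrite("pics/top5c.png",cv2.resize(p[150:350,280:560],None,fx=2.8,fy=2.8))
E
```

```text
t: 4.0
tcp_pos: [0.5135, -0.091, 0.0732]
ee_rot: [0.989, 0.147, -0.0, 0.0]
force: [1.2, -8.3, 1.4]
gripper_width: 0.0
t: 4.1
tcp_pos: [0.5135, -0.0909, 0.0734]
ee_rot: [0.989, 0.146, 0.0, 0.001]
force: [1.5, -9.5, 1.1]
gripper_width: -0.0001
```

View pics/top5c.png

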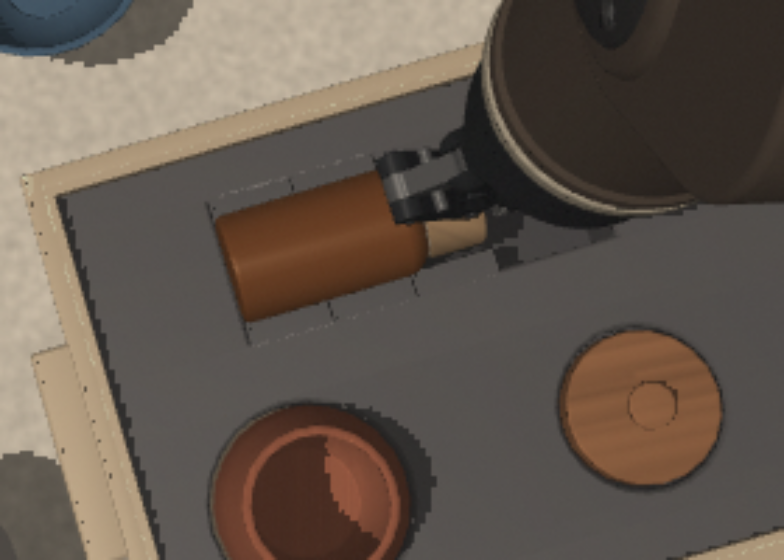

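```bash
python3 -m pendant '[{"dx":1.7,"dy":-5.7,"dz":0,"ax":0,"ay":0,"az":0,"claw":0},{"dx":1.7,"dy":-5.7,"dz":0,"ax":0,"ay":0,"az":0,"claw":0},{"dx":0,"dy":0,"dz":20,"ax":0,"ay":0,"az":0,"claw":0},{"dx":0,"dy":0,"dz":20,"ax":0,"ay":0,"az":0,"claw":0},{"dx":0,"dy":0,"dz":10,"ax":0,"ay":0,"az":0,"claw":0}]'
python3 -m pendant '[{"dx":-6.7,"dy":22,"dz":0,"ax":0,"ay":0,"az":0,"claw":0},{"dx":-6.7,"dy":22,"dz":0,"ax":0,"ay":0,"az":0,"claw":0},{"dx":-6.7,"dy":22,"dz":0,"ax":0,"ay":0,"az":0,"claw":0},{"dx":-6.7,"dy":21,"dz":0,"ax":0,"ay":0,"az":0,"claw":0},{"dx":0,"dy":0,"dz":0,"ax":0,"ay":0,"az":0,"claw":0}]'
python3 - <<'E'
from station import *
import cv2,numpy as np
p,d=capture("side");cv2.imwrite("pics/side6.png",p)
E
```

```text
t: 4.65
tcp_pos: [0.5174, -0.101, 0.1245]
ee_rot: [0.989, 0.147, 0.001, -0.0]
force: [-0.1, -0.1, -0.0]
gripper_width: 0.0002
t: 5.15
tcp_pos: [0.489, -0.0109, 0.1231]
ee_rot: [0.989, 0.149, -0.0, -0.001]
force: [0.5, -0.0, -0.5]
gripper_width: -0.0001
```

View pics/side6.png

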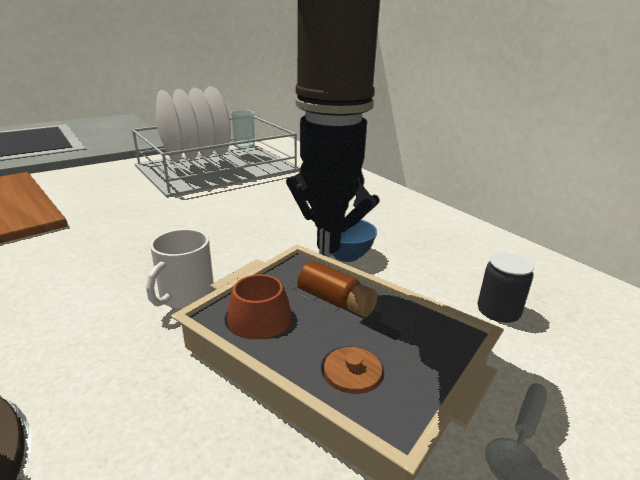

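```bash
python3 -m pendant '[{"dx":1,"dy":-5,"dz":-10,"ax":0,"ay":0,"az":0,"claw":0},{"dx":0,"dy":0,"dz":-8,"ax":0,"ay":0,"az":0,"claw":0},{"dx":0,"dy":0,"dz":-4,"ax":0,"ay":0,"az":0,"claw":0},{"dx":0,"dy":0,"dz":-2,"ax":0,"ay":0,"az":0,"claw":0}]';python3 -m pendant '[{"dx":0,"dy":0,"dz":-2,"ax":0,"ay":0,"az":0,"claw":0},{"dx":0,"dy":0,"dz":-2,"ax":0,"ay":0,"az":0,"claw":0}]';python3 -m pendant '[{"dx":0,"dy":0,"dz":-2,"ax":0,"ay":0,"az":0,"claw":0},{"dx":0,"dy":0,"dz":-2,"ax":0,"ay":0,"az":0,"claw":0}]';python3 -m pendant '[{"dx":0,"dy":0,"dz":-2,"ax":0,"ay":0,"az":0,"claw":0}]'
python3 - <<'E'
from station import *
import cv2,numpy as np
p,d=capture("side");cv2.imwrite("pics/side7.png",p[180:400,150:520].repeat(2,0).repeat(2,1))
E
```

```text
t: 5.6
tcp_pos: [0.4907, -0.0199, 0.0983]
ee_rot: [0.989, 0.146, -0.001, -0.0]
force: [0.7, 0.1, 0.5]
gripper_width: 0.0
t: 5.8
tcp_pos: [0.4899, -0.0202, 0.0954]
ee_rot: [0.989, 0.146, -0.001, 0.0]
force: [-8.5, -3.7, 16.0]
gripper_width: -0.0001
t: 6.0
tcp_pos: [0.4915, -0.0196, 0.092]
ee_rot: [0.989, 0.147, 0.001, 0.0]
force: [-2.2, 0.2, 12.2]
gripper_width: 0.0
t: 6.1
tcp_pos: [0.4926, -0.0193, 0.0905]
ee_rot: [0.989, 0.147, 0.002, 0.0]
force: [-0.0, -0.1, 17.3]
gripper_width: -0.0
```

View pics/side7.png

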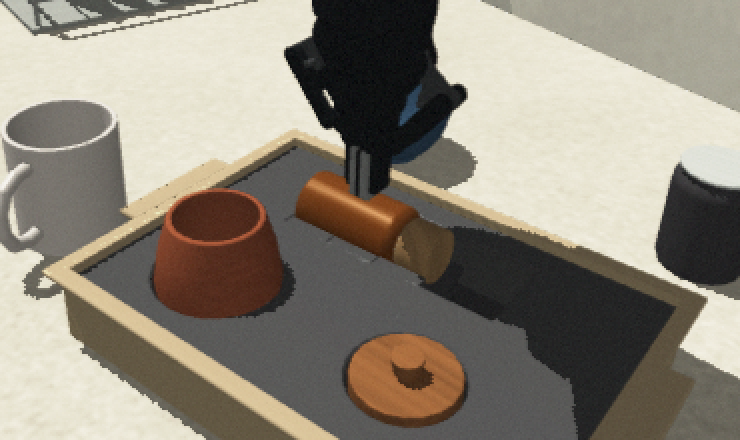

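```bash
python3 -m pendant '[{"dx":0,"dy":0,"dz":9,"ax":0,"ay":0,"az":0,"claw":0},{"dx":-3.5,"dy":6.5,"dz":0,"ax":0,"ay":0,"az":0,"claw":0},{"dx":0,"dy":0,"dz":0,"ax":0,"ay":0,"az":0,"claw":0},{"dx":0,"dy":0,"dz":-5,"ax":0,"ay":0,"az":0,"claw":0},{"dx":0,"dy":0,"dz":-3,"ax":0,"ay":0,"az":0,"claw":0},{"dx":0,"dy":0,"dz":-2,"ax":0,"ay":0,"az":0,"claw":0}]';python3 -m pendant '[{"dx":0,"dy":0,"dz":-1.5,"ax":0,"ay":0,"az":0,"claw":0},{"dx":0,"dy":0,"dz":-1.5,"ax":0,"ay":0,"az":0,"claw":0}]';python3 -m pendant '[{"dx":0,"dy":0,"dz":-1.5,"ax":0,"ay":0,"az":0,"claw":0}]'
```

```text
t: 6.75
tcp_pos: [0.4867, -0.0125, 0.0879]
ee_rot: [0.989, 0.147, -0.001, -0.0]
force: [-5.0, 3.4, 11.2]
gripper_width: -0.0002
t: 6.95
tcp_pos: [0.4863, -0.013, 0.0852]
ee_rot: [0.989, 0.147, -0.001, 0.0]
force: [-8.4, -3.0, 20.3]
gripper_width: -0.0002
t: 7.05
tcp_pos: [0.4863, -0.0134, 0.0845]
ee_rot: [0.989, 0.147, -0.001, 0.0]
force: [-15.9, -1.7, 47.8]
gripper_width: -0.0001
```

```bash
python3 -m pendant '[{"dx":0,"dy":0,"dz":10,"ax":0,"ay":0,"az":0,"claw":0},{"dx":0,"dy":0,"dz":30,"ax":0,"ay":0,"az":0,"claw":0},{"dx":0,"dy":0,"dz":40,"ax":0,"ay":0,"az":0,"claw":0},{"dx":10,"dy":-30,"dz":20,"ax":0,"ay":0,"az":0,"claw":0},{"dx":10,"dy":-30,"dz":0,"ax":0,"ay":0,"az":0,"claw":0},{"dx":10,"dy":-30,"dz":0,"ax":0,"ay":0,"az":0,"claw":0},{"dx":10,"dy":-30,"dz":0,"ax":0,"ay":0,"az":0,"claw":0},{"dx":10,"dy":-30,"dz":0,"ax":0,"ay":0,"az":0,"claw":0}]';python3 -m pendant '[{"dx":-10,"dy":-30,"dz":0,"ax":0,"ay":0,"az":0,"claw":0},{"dx":-10,"dy":-30,"dz":0,"ax":0,"ay":0,"az":0,"claw":0},{"dx":-10,"dy":-30,"dz":0,"ax":0,"ay":0,"az":0,"claw":0},{"dx":-10,"dy":-30,"dz":0,"ax":0,"ay":0,"az":0,"claw":0},{"dx":0,"dy":0,"dz":0,"ax":0,"ay":0,"az":0,"claw":0}]'
python3 - <<'E'
from station import *
from h import *
T=np.array([452,-80.3]);a=np.deg2rad(16.9);ex=np.array([np.cos(a),np.sin(a)]);ey=np.array([-np.sin(a),np.cos(a)])
for n in("side","top"):
    p,d=capture(n);c=get_calibration(n);P=cloud(d,c)*1000;cv2.imwrite(f"pics/{n}8.png",p)
    X=(P[...,:2]-T)@ex;Y=(P[...,:2]-T)@ey;Z=P[...,2]
    hsv=cv2.cvtColor(p,cv2.COLOR_BGR2HSV)
    m=(d>0)&(abs(X-55)<32)&(Y>-60)&(Y<100)&(Z>47)&(hsv[...,1]>60)
    q=np.c_[X[m],Y[m],Z[m]]
    print(n,len(q),np.percentile(q,[1,50,99],axis=0).round(1).tolist(),cv2.minAreaRect(q[:,:2].astype(np.float32)))
    for y in range(-10,95,10):
        s=q[abs(q[:,1]-y)<5]
        if len(s)>5:print(y,"top",np.percentile(s[:,2],95).round(1),"x",s[:,0].min().round(1),s[:,0].max().round(1),end="; ")
    print()
    f=(d>0)&(abs(X-5)<10)&(abs(Y)<50);print("foam z",np.median(Z[f]))
E
```

```text
t: 7.85
tcp_pos: [0.5377, -0.1641, 0.1833]
ee_rot: [0.989, 0.147, -0.0, -0.0]
force: [0.0, -0.1, -0.0]
gripper_width: -0.0001
t: 8.35
tcp_pos: [0.4949, -0.2882, 0.1831]
ee_rot: [0.99, 0.143, -0.001, 0.001]
force: [-0.6, 0.8, -0.2]
gripper_width: -0.0003
side 1693 [[31.6, -13.7, 47.2], [43.1, 34.0, 58.3], [66.5, 88.2, 64.4]] ((49.94025421142578, 37.98914337158203), (40.41724395751953, 105.40095520019531), 2.7867305278778076)
-10 top 59.7 x 36.3 70.0; 0 top 59.9 x 36.1 64.6; 10 top 60.5 x 33.6 70.5; 20 top 64.2 x 30.4 71.2; 30 top 64.0 x 30.4 67.8; 40 top 64.0 x 30.7 67.5; 50 top 63.9 x 31.2 67.8; 60 top 63.7 x 32.1 64.9; 70 top 64.1 x 30.9 68.8; 80 top 63.8 x 31.3 67.9; 90 top 63.2 x 30.3 66.4; 
foam z 45.74572688771458
top 3145 [[34.7, -13.3, 47.6], [54.2, 41.0, 58.5], [76.7, 88.4, 64.4]] ((55.74582290649414, 36.96286392211914), (44.02611541748047, 104.1402816772461), 0.13893793523311615)
-10 top 59.1 x 38.9 73.1; 0 top 59.4 x 38.1 72.7; 10 top 60.8 x 35.8 76.3; 20 top 63.5 x 33.8 77.1; 30 top 63.5 x 34.0 77.5; 40 top 63.7 x 34.3 77.7; 50 top 63.4 x 34.3 77.7; 60 top 63.5 x 33.7 77.7; 70 top 63.7 x 33.9 77.2; 80 top 63.1 x 33.6 77.5; 90 top 63.0 x 33.9 76.3; 
foam z 44.4547632944633
```

View pics/side8.png

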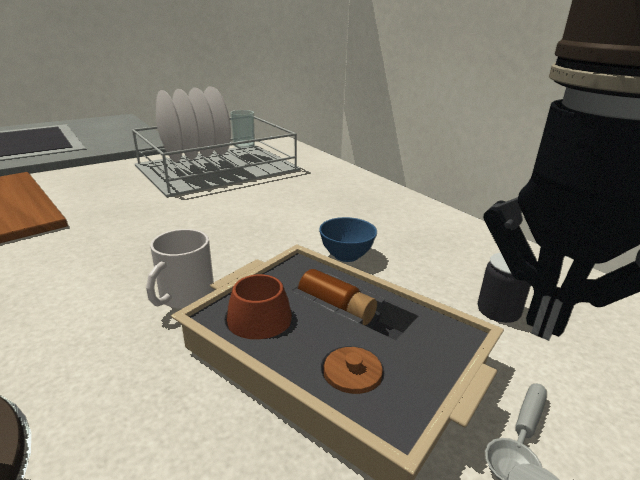

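View pics/top8.png

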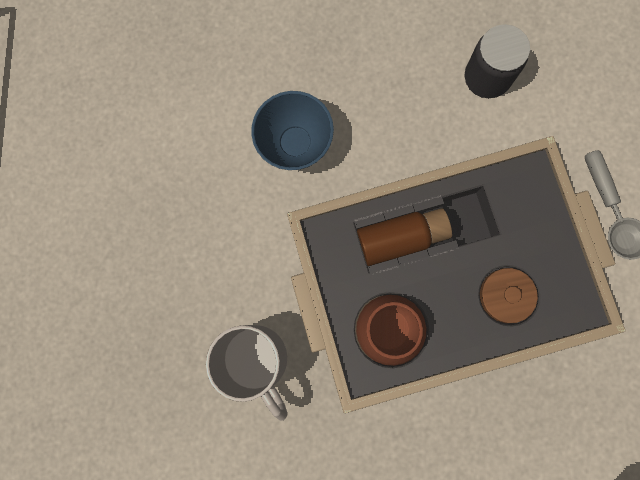

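The top view shows the jar's base at the closed end (about 362,247) and the recess free (about 475,220). The gourd (390,330) and wooden lid (508,295) have not moved, and the jar's top is level at about 63.5 mm. I'm handing the job in.

```bash
python3 -c "
from station import r
print(r.hand_in(), r.observe()['t'])"
```

```text
the job is handed in; nothing more can be done
the job is handed in; nothing more can be done
```

The jar is against the closed end of its cutout and pressed fully down, with the finger recess free. I handed the job in at about 8.5 s.

- **Slide:** I pushed the lid face about 30 mm with the shut fingers. The force rose from about 3 N to 9.5 N when the base met the closed end.
- **Press:** I pressed over the middle of the glass at about 12–20 N until it bottomed out. The last downstep peaked at about 48 N on the fingertips. That is above the 40 N limit for the arm and gripper body, which I took not to apply to the fingertips.
- **Jar, last check:**
  - The top of the glass is at about 63.5 mm from the top camera, against a target of 63, and level along its length.
  - The jar spans about -14 to +89 mm along the tray, against -14 to +90 when home.
  - It sits 0.7 mm sideways of centre and is 0.1 degrees out of line.
- **Camera disagreement:** The side camera puts the axis 5 mm off and turned 2.8 degrees. It sees only one flank of the jar, so I relied on the top camera.
- **Other items:** The gourd and wooden lid look unmoved in both views; I did not measure them again. The gripper is clear of everything.

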